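# Lock the cash box strap with a spring clip

## Robot

A 6-joint arm with a two-finger parallel gripper is mounted at the origin on the work surface. World frame = base frame: x ahead of the robot, y to its left, z up, the work surface at z = 0. Lengths are in m, angles in rad, forces in N, time in s.
With the tool pointing down it reaches from about 0.4 to 0.825 m from the base axis. Payload 7 kg.
Tool frame: the origin (TCP) lies midway between the tips of the shut fingers; the grasp point (between the pads) lies 19 mm behind it; z points along the fingers, y is the direction in which the jaws open and shut (so a half turn about z gives the same grasp; the last joint's range is limited). The gripper opens to 88 mm and grips with 3 to 60 N. Pads are 19 mm wide; open, the fingers measure 130 mm over their backs; the gripper's body (78 mm by 193 mm) begins 47 mm behind the grasp point.
Start: joints at [1.499, 0.359, 0.012, 0, -1.224, -0.288], TCP at [0.238, 0.632, 0.227] pointing down, gripper open.
Joint ranges: [-3.07, 3.07], [-1.43, 2.12], [-1.02, 1.25], [-3.03, 1.67], [-3.05, -0], [-3.03, 3.03]. Speed limits (rad/s): [2.39, 2.39, 3.01, 3.14, 3.14, 3.14].

## Interface

Orientations are given as [roll, pitch, yaw] about the fixed x, y, z axes, in that order (R = Rz(yaw) Ry(pitch) Rx(roll)).
In Python, from station import get_state, grab_frame, camera_info, job_done gives the robot as it stands. The module is installed in compiled form; this text tells all that it offers.
- The arm moves only by the shell command python3 -m inch 'ROWS' [FORCE]. ROWS is JSON, a list that holds one entry, the list of rows, each a list of 7 numbers: the shift along the tool's x, y, z normalised to -1 to 1, where 1 is 50 cm, then the turn, a rotation vector about the tool's x, y, z normalised to -1 to 1, where 1 is 180 degrees, then the closure, from 0 (fully open) to 1 (shut). A call has 1 to 20 rows; each row shifts and turns the commanded pose from where the row before left it, along the tool's axes as they then stand; what a row does not reach is not made up. A row lasts 1/10 s, in which the tool goes at most 50 mm and 8.59 degrees, less where a joint would pass 70% of its speed; a pose out of reach is approached as far as the arm can. A call with a number of a shift or a turn outside -1 to 1 is refused whole. A call with a gripper value outside its range is refused whole. The fingers move at their own pace and stop on an object; FORCE is the grip in N (left out, the last holds). Time passes only in rows, so rows that do not move let the fingers close. It gives the time, the measured TCP pose, the force and the opening at its end, in the units of the state.
- get_state(): the state, without advancing time (a new reading comes with each control period).
- grab_frame(name): name is "scene" or "top" or "wrist"; returns the picture (400x640x3 uint8, blue, green, red); there is no depth.
- camera_info(name): a dict with "vertical_fov" (degrees; the focal length in pixels is half the picture's height over the tangent of half this angle, whatever the lens; pixels are square), "cx", "cy" (the principal point, pixels), "k1" (the pictures are not rectified: a ray, as slopes to the right and down, at radius r is drawn at 1 + k1 r^2 times it, then the intrinsics apply), "R" (3x3) and "t" (3): a world point X has camera coordinates R X + t. Camera axes: x right, y down, z forward; pixel columns grow to the right and rows downward; lengths in m; the calibration is good to about 2 mm. A picture is of the moment at which its call begins: read the wrist's pose just before it. camera_info takes no time and is no camera call; for the wrist camera it gives the pose at the moment of the call.
- job_done(): hands the job in, once; it reports no verdict.
The state is a dict: "t": time; "q": joint angles; "qd": joint speeds; "joint_efforts": joint torques, N m; "eef_pos": TCP position; "ee_rot": TCP orientation; "force": force on the tool from outside, world axes, zero at the start; "moment": the same for the moment, N m; "width": finger opening in m.
Only numpy, scipy, OpenCV 4.12 (cv2) and the standard library are available. Lean on these libraries where they do the work, as an engineer would, in place of code of your own. Each camera call takes 0.05 s, during which the arm holds its last target.

## Task

Lock the cash box for the night: swing its raised steel strap down flat, so that the post comes up through the strap's slot, then take the larger of the two hairpin spring clips by its black grip and, keeping it flat just above the strap, push it on under the post's head, pointing from the strap's free end towards its hinge, until both legs snap past the post and the clip is fully home. Press the strap gently (never over 45 N) and stop pushing the clip as soon as it is home, for it bends above 18 N; then let go of it, and leave everything else where it is.

Things in the scene. Friction and masses are not known exactly. Their poses are not given: they have to be found in the camera images.
- cashbox: Low grey steel cash box, fixed. Origin on the counter; x runs from its front ledge (robot's side) to its back, z up. Box x -20..130, y -75..75, 44 mm high; the dark front ledge x -70..-20, y -30..30, 30 mm high carries an upright steel post. A flat steel strap hinged on the lid at x +120, z 48 runs forward (-x) over lid and ledge.
- post_nominal (a point): Nominal point on the post's axis, level with the lowered strap's upper face (cash box frame x -45, y 0, z 50 mm; same axes). The post is clamped in a slot: it really stands up to 8 mm nearer or farther along x (y is true; it does not yield). Shank 12 mm diameter; head 17 mm diameter, underside 8 mm and top 19.5 mm above that face.
- strap (a joint): Strap angle: 0 = down flat (rubber-buffered stop), positive = raised; starts at 0.45-0.85 rad and stays where left (stiff hinge, 2 to 3 N at its middle moves it). Strap 40 mm wide, 4 thick, 193 from hinge axis to free end; slot 40 long, 21 wide, centred 165 from the hinge axis. Lowered, its upper face is 50 mm above the counter.
- strap_end (a point): Middle of the strap's free end, on its upper face; z is normal to the strap, x points to the hinge. Lowered, it lies 28 mm in front (-x) of the nominal post.
- clip: Larger hairpin spring clip, 97 mm long, loose, flat on the counter, about 50 g. Origin: centre of the underside of its black grip (24 along x, 18 wide in y, 12 mm high); x points from grip to open mouth, z up. Two legs of 5 mm round steel wire, undersides level with the grip's, start at x 12; between them a fixed blunt tongue 5 mm wide ends at x 42.
- clip_seat (a point): Point of the clip (x 48, on the underside) where the shank's axis lies when the clip is home: the tongue's end then meets the shank, a dead stop. Here the legs are 13.2 mm apart inside. Axes as the clip.
- clip_waist (a point): Narrowest place of the legs (clip x 55.9, underside): 6 mm apart inside, flaring forward to 22 mm at the mouth (x 83; wire ends at 85.5). Pushing the waist over the 12 mm shank takes about 3 to 8 N, then the force drops before the tongue meets the shank.
- leg_left (a joint): Sideways spread of the clip's sprung leg on its +y side (rad): 0 relaxed, about 0.07 as the waist passes the shank, near 0 again when home.
- leg_right (a joint): The same for the leg on the clip's -y side.
- small_clip: Similar clip but smaller (62 mm long, grip 18 x 12 x 10 mm), too small for the post. Origin: underside of its grip, x towards its mouth.
- receipt_roll: Roll of receipt paper standing on end, 56 mm diameter, 57 mm high, a bystander. Origin: centre of its underside.
- marker: Marker pen with white barrel and black cap lying on the counter, 135 mm long, 15 mm thick, a bystander. Origin: on the counter near its middle.
- sprinkle_jar: Clear jar with a white cap, 66 mm diameter, 100 mm high, a bystander. Origin: centre of its underside.
- pen_pot: Dark open pot, 76 mm across, 95 mm high, a bystander. Origin: centre of its underside.
Mind the look-alikes: they are no part of the job. Leave any yellow look-alike of the clip alone.

How it is judged:
On the way, in this order (a step that is already met when the one before it is completed fails the run):
1. the strap is pressed down flat over the post (value of joint strap below 0.04 rad), for 0.2 s.
2. the larger clip is pushed on under the head and both legs have snapped past the post (x of clip_seat in the frame of post_nominal between -0.0088 and 0.0088 m and y of clip_seat in the frame of post_nominal between -0.004 and 0.004 m and z of clip_seat in the frame of post_nominal between -0.003 and 0.006 m and value of joint each of leg_left, leg_right below 0.022 rad and angle between the x axis of clip and the x axis of cashbox, either way round below 0.2 rad and value of joint strap below 0.04 rad), for 0.2 s.
At the end, for the whole second after the job is handed in: Strap down (under 0.04 rad); larger clip released and at rest under the post's head, mouth to the hinge, within 0.2 rad of the strap, seat within 8.8 mm (along), 4 mm (across) and -3..6 mm (height) of post_nominal; both legs sprung back below 0.022 rad (all of step 2 and linear speed of clip below 0.02 m/s); the robot touches nothing.
It fails at once if the clip bears on the cash box, strap or post with more than 18 N (contact force between clip and cashbox above 18 N).
It fails at once if the fingers or arm bear on the cash box, strap or post with more than 45 N (contact force between any of the fingers, the arm and cashbox above 45 N).
It fails at once if a bystander is moved more than 20 mm (distance of any of small_clip, receipt_roll, marker, sprinkle_jar, pen_pot from where it was at the start of the episode above 0.02 m).
It also fails if it takes over 72 s, if anything falls off the work surface, if the arm or the gripper's body presses on something with over 40 N, if the wrist force passes 120 N, or if a joint passes its speed limit or range.

## Working session

There is one attempt and no reset: what is moved stays moved. The work goes in short steps, Python scripts to look and compute and a shell command to move; the robot and the scene stay as the last step left them, time stands still between calls to the robot, and variables do not carry over. Pictures are saved under pics/ and viewed, and the job is handed in when it is done.

```bash
mkdir -p pics; cat > h.py <<'E'
import numpy as np, cv2, json
from station import get_state, grab_frame, camera_info
def K(ci):
    f=200/np.tan(np.radians(ci["vertical_fov"])/2); return f,ci["cx"],ci["cy"],ci["k1"]
def ray(ci,u,v):
    f,cx,cy,k1=K(ci); d=np.array([(u-cx)/f,(v-cy)/f]); p=d.copy()
    for _ in range(30): p=d/(1+k1*(p@p))
    R=np.array(ci["R"]); t=np.array(ci["t"]); return -R.T@t, R.T@np.array([p[0],p[1],1])
def plane(ci,u,v,z):
    o,d=ray(ci,u,v); return o+d*(z-o[2])/d[2]
def proj(ci,X):
    f,cx,cy,k1=K(ci); c=np.array(ci["R"])@np.array(X)+np.array(ci["t"]); p=c[:2]/c[2]; p=p*(1+k1*(p@p)); return p*f+[cx,cy]
def tri(*obs):
    A=np.zeros((3,3));b=np.zeros(3)
    for ci,u,v in obs:
        o,d=ray(ci,u,v); d/=np.linalg.norm(d); M=np.eye(3)-np.outer(d,d); A+=M;b+=M@o
    return np.linalg.solve(A,b)
E
python3 - <<'E'
from h import *
print(get_state())
for n in("scene","top","wrist"):
    ci=camera_info(n); print(n,{k:np.round(v,4).tolist() for k,v in ci.items()})
    im=grab_frame(n); cv2.imwrite(f"pics/{n}0.png",im); np.save(f"{n}0.npy",im)
E
```

```text
{'t': 0.0, 'q': array([ 1.49911547e+00,  3.59414041e-01,  1.10723476e-02, -3.68664058e-04,
       -1.22413913e+00, -2.88070635e-01]), 'qd': array([ 0.00018591, -0.00167084, -0.00023063, -0.00048506,  0.0001087 ,
        0.00027721]), 'joint_efforts': array([ 1.95192308e-05, -5.82722104e+01,  2.93058532e+01,  6.99723333e+00,
        7.06657040e-03, -1.64618368e-04]), 'eef_pos': array([0.23749256, 0.63130558, 0.22560769]), 'ee_rot': array([ 3.13987910e+00, -1.46334110e-04, -3.59876911e-01]), 'force': array([ 0.03512941, -0.36163221, -0.48606015]), 'moment': array([-0.01940272,  0.04053224, -0.00645384]), 'width': 0.08800263350842691}
scene {'vertical_fov': 46.0025, 'cx': 315.0277, 'cy': 199.0207, 'k1': 0.0106, 'R': [[0.6144, 0.7887, -0.0186], [0.4031, -0.3342, -0.8519], [-0.6782, 0.516, -0.5233]], 't': [-0.3318, -0.1379, 1.8014]}
top {'vertical_fov': 48.9301, 'cx': 313.9141, 'cy': 196.3189, 'k1': -0.0848, 'R': [[-0.0208, -0.9998, 0.0068], [-0.9911, 0.0197, -0.1317], [0.1315, -0.0095, -0.9913]], 't': [0.0037, 0.5333, 1.06]}
wrist {'vertical_fov': 64.8179, 'cx': 321.2082, 'cy': 200.8206, 'k1': -0.0622, 'R': [[-0.3521, -0.936, 0.001], [-0.8991, 0.3386, 0.2775], [-0.2601, 0.0968, -0.9607]], 't': [0.6754, -0.0356, 0.39]}
```

View pics/scene0.png

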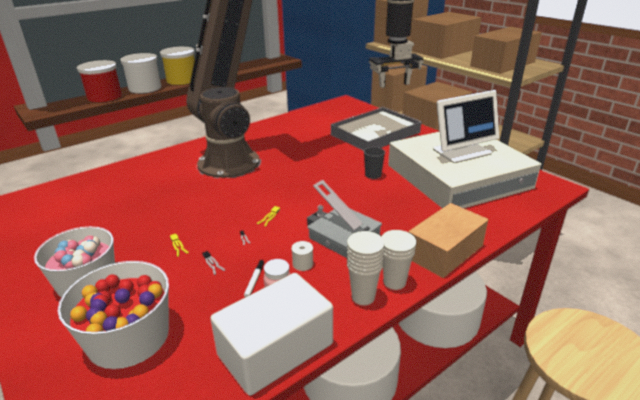

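View pics/top0.png

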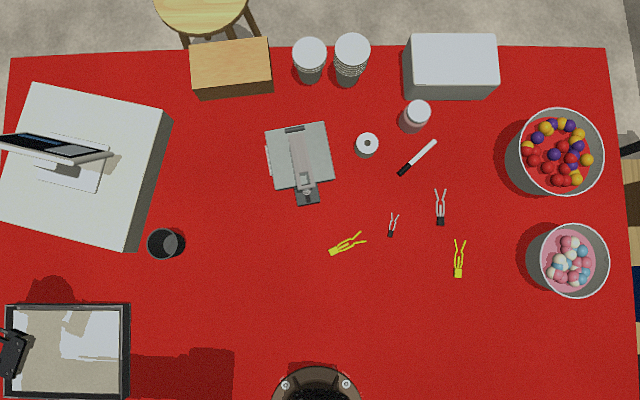

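View pics/wrist0.png

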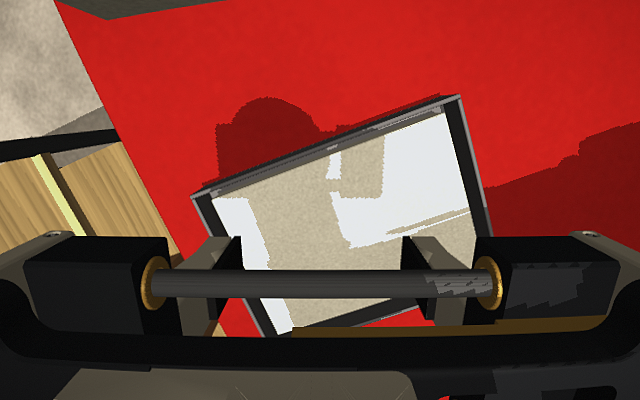

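```bash
python3 - <<'E'
from h import *
im=np.load("top0.npy"); s=np.load("scene0.npy")
a=cv2.resize(im[170:245,375:475],None,fx=5,fy=5,interpolation=cv2.INTER_CUBIC)
cv2.imwrite("pics/crop_clips.png",a)
b=cv2.resize(im[110:215,255:345],None,fx=5,fy=5,interpolation=cv2.INTER_CUBIC)
cv2.imwrite("pics/crop_box.png",b)
c=cv2.resize(s[170:260,295:390],None,fx=6,fy=6,interpolation=cv2.INTER_CUBIC)
cv2.imwrite("pics/crop_box_s.png",c)
E
```

```text
(no output)
```

View pics/crop_clips.png

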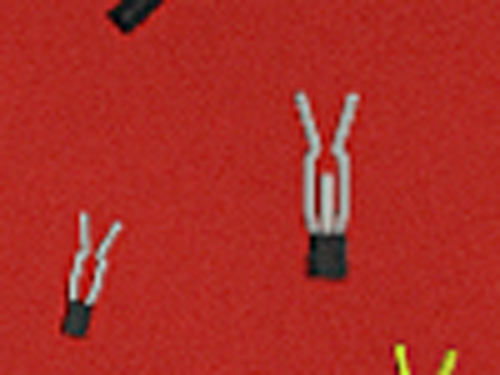

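View pics/crop_box.png

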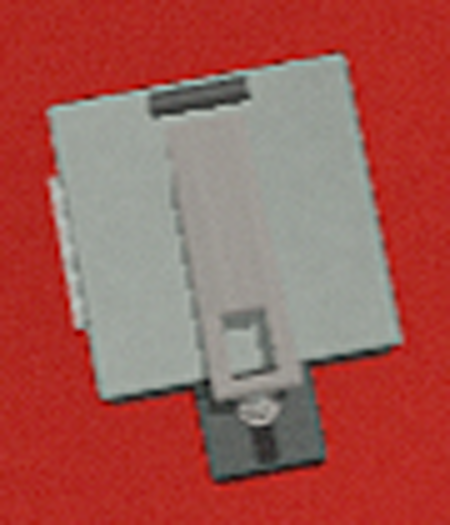

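View pics/crop_box_s.png

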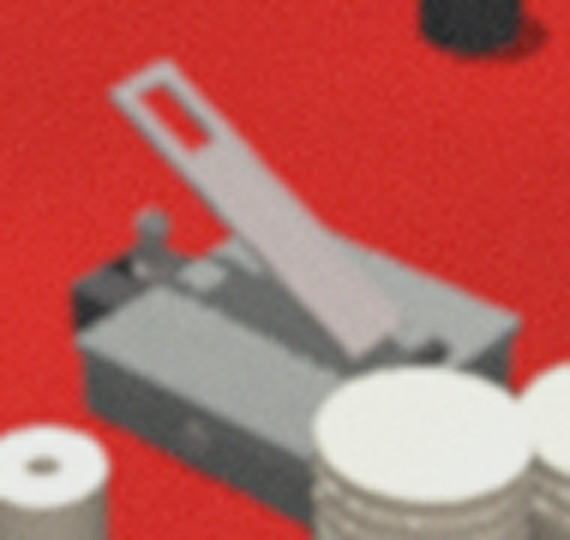

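```bash
python3 - <<'E'
from h import *
ci=camera_info("top"); im=np.load("top0.npy")
def cp(x,y,ox,oy): return (x+.5)/5-.5+ox,(y+.5)/5-.5+oy
P=[plane(ci,*cp(x,y,255,110),.044) for x,y in[(48,107),(346,55),(400,343),(103,398)]]
print(np.round(P,4)); P=np.array(P)[:,:2]
print("sides",[np.linalg.norm(P[i]-P[i-1]) for i in range(4)])
ax=(P[0]+P[1]-P[2]-P[3]);yaw=np.arctan2(ax[1],ax[0]); ay=P[0]+P[3]-P[1]-P[2]; print("yaw",yaw,np.arctan2(ay[1],ay[0])-np.pi/2)
c=P.mean(0); x=np.array([np.cos(yaw),np.sin(yaw)]); o=c-.055*x; print("origin",o,"post nom",o-.045*x)
print("post head", plane(ci,*cp(259,409,255,110),.069))
hsv=cv2.cvtColor(im,cv2.COLOR_BGR2HSV)
dark=((hsv[...,2]<75)&(hsv[...,1]<120)).astype(np.uint8)
n,l,st,ce=cv2.connectedComponentsWithStats(dark[195:245,380:465])
for i in range(1,n):
    if st[i,4]>15: u,v=ce[i]+[380,195]; print(u,v,st[i],plane(ci,u,v,.011))
# steel mask of big clip
m=(hsv[...,1]<110)&(hsv[...,2]>90)
sub=np.zeros_like(m); sub[185:218,430:452]=m[185:218,430:452]
vs,us=np.nonzero(sub); q=np.array([plane(ci,u,v,.0025)[:2] for u,v in zip(us,vs)]); print(len(q),q.mean(0),q.min(0),q.max(0))
for u,v in [cp(300,95,375,170),cp(354,95,375,170),cp(327,257,375,170),cp(327,238,375,170)]: print(u,v,plane(ci,u,v,.0025))
for n,u,v in [("roll",367,145),("jar",416,112),("mk",417,157),("small",391,233)]: print(n,plane(ci,u,v,.01))
# strap end: slope
s=camera_info("scene")
cs=lambda x,y:((x+.5)/6-.5+295,(y+.5)/6-.5+170)
L=tri((ci,*cp(212,402,255,110)),(s,*cs(112,93))); Rr=tri((ci,*cp(302,384,255,110)),(s,*cs(170,62)));print("strap end corners",L,Rr)
E
```

```text
[[ 0.7011  0.115   0.044 ]
 [ 0.7253 -0.0362  0.044 ]
 [ 0.5765 -0.0595  0.044 ]
 [ 0.5518  0.0884  0.044 ]]
sides [np.float64(0.15164098288470665), np.float64(0.15317505511962023), np.float64(0.15060082502869798), np.float64(0.14994386629054)]
yaw 0.16589330887343848 0.16223538611598287
origin [0.5844113  0.01785224] post nom [0.5400291  0.01042123]
post head [0.54111774 0.01104356 0.069     ]
439.9423076923077 220.5 [57 22  7  9 52] [ 0.46780803 -0.32774768  0.011     ]
389.9130434782609 233.17391304347825 [ 8 35  5  7 23] [ 0.43858596 -0.19771881  0.011     ]
161 [ 0.51099169 -0.33268564] [ 0.47982998 -0.35103051] [ 0.55310742 -0.31921521]
434.6 188.6 [ 0.55155426 -0.32100755  0.0025    ]
445.4 188.6 [ 0.55101554 -0.34950843  0.0025    ]
440.0 221.0 [ 0.46711968 -0.33036045  0.0025    ]
440.0 217.2 [ 0.47691048 -0.33091234  0.0025    ]
roll [ 0.6683321  -0.14814223  0.01      ]
jar [ 0.75588741 -0.28175282  0.01      ]
mk [ 0.63431437 -0.2774223   0.01      ]
small [ 0.43900653 -0.20068763  0.01      ]
strap end corners [0.52869272 0.02130479 0.13023948] [0.54892624 0.0045085  0.1582624 ]
```

```bash
cat >> h.py <<'E'
from scipy.spatial.transform import Rotation as Ro
def need(pos,rpy):
    s=get_state(); R=Ro.from_euler('xyz',s["ee_rot"]); T=Ro.from_euler('xyz',rpy)
    sh=R.inv().apply(np.array(pos)-s["eef_pos"]); rv=(R.inv()*T).as_rotvec()
    print("t",round(s["t"],2),"shift mm(tool)",np.round(sh*1e3,1),"norm",np.round(sh/.5,4),"turn norm",np.round(rv/np.pi,4),"F",np.round(s["force"],1))
def shift_after(pos,rpy):
    s=get_state(); T=Ro.from_euler('xyz',rpy); sh=T.inv().apply(np.array(pos)-s["eef_pos"]); print("in target axes mm",np.round(sh*1e3,1),"norm",np.round(sh/.5,4))
E
python3 - <<'E'
from h import *
ci=camera_info("top"); s=camera_info("scene")
cp=lambda x,y:((x+.5)/5-.5+255,(y+.5)/5-.5+110)
cs=lambda x,y:((x+.5)/6-.5+295,(y+.5)/6-.5+170)
L=tri((ci,*cp(212,402)),(s,*cs(170,62))); Rr=tri((ci,*cp(302,384)),(s,*cs(112,93)));print(L,Rr,np.linalg.norm(L-Rr))
m=(L+Rr)/2; h=np.array([.5844+.12*np.cos(.164),.0179+.12*np.sin(.164),.048]); d=m-h; print(np.linalg.norm(d),np.arctan2(d[2],np.hypot(*d[:2])),np.arctan2(-d[1],-d[0]))
w=camera_info("wrist"); st=get_state(); R=Ro.from_euler('xyz',st["ee_rot"]); print("cam in tool",R.inv().apply(-np.array(w["R"]).T@w["t"]-st["eef_pos"]), (np.array(w["R"])@R.as_matrix()).round(3))
need([.614,.0228,.33],[np.pi,0,.164]);shift_after([.614,.0228,.33],[np.pi,0,.164])
E
```

```text
[0.53529805 0.03345118 0.1436396 ] [ 0.54235095 -0.00740935  0.14442788] 0.04147224982877846
0.19158795645228252 0.5250444313228472 0.1481513240469916
cam in tool [ 0.07406015 -0.00095226 -0.1581595 ] [[ 0.     1.     0.001]
 [-0.961  0.    -0.278]
 [-0.278 -0.     0.961]]
t 0.15 shift mm(tool) [ 566.7  437.2 -103.5] norm [ 1.1333  0.8744 -0.207 ] turn norm [ 4.000e-04  1.000e-04 -1.668e-01] F [-0.8 -0.  -0. ]
in target axes mm [ 272.   661.9 -104.1] norm [ 0.544   1.3238 -0.2083]
```

```bash
python3 -m inch '[[[0,0,-0.052,0,0,-0.0417,1],[0,0,-0.052,0,0,-0.0417,1],[0,0,-0.052,0,0,-0.0417,1],[0,0,-0.052,0,0,-0.0417,1],[0.027,0.066,0,0,0,0,1],[0.027,0.066,0,0,0,0,1],[0.027,0.066,0,0,0,0,1],[0.027,0.066,0,0,0,0,1],[0.027,0.066,0,0,0,0,1],[0.027,0.066,0,0,0,0,1],[0.027,0.066,0,0,0,0,1],[0.027,0.066,0,0,0,0,1]]]' 20
python3 -c "
from h import *
need([.614,.0228,.25],[np.pi,0,.164])"
```

```text
t: 1.35
eef_pos: [0.3878, 0.3875, 0.3305]
ee_rot: [3.142, 0.0, 0.164]
force: [0.7, 0.3, 0.7]
width: 0.0011
t 1.35 shift mm(tool) [163.5 396.8  80.4] norm [0.327  0.7936 0.1609] turn norm [0.     0.0001 0.0001] F [0.7 0.3 0.7]
```

```bash
python3 -m inch '[[[0.027,0.062,0,0,0,0,1],[0.027,0.062,0,0,0,0,1],[0.027,0.062,0,0,0,0,1],[0.027,0.062,0,0,0,0,1],[0.027,0.062,0,0,0,0,1],[0.027,0.062,0,0,0,0,1],[0.027,0.062,0,0,0,0,1],[0.027,0.062,0,0,0,0,1],[0.027,0.062,0,0,0,0,1],[0.027,0.062,0,0,0,0,1],[0.027,0.062,0.03,0,0,0,1],[0,0.02,0.03,0,0,0,1],[0,0,0.02,0,0,0,1],[0,0,0,0,0,0,1]]]'
python3 - <<'E'
from h import *
need([.614,.0228,.050],[np.pi,0,.164])
ci=camera_info("wrist"); im=grab_frame("wrist"); cv2.imwrite("pics/w1.png",im); np.save("w1.npy",im)
E
```

```text
t: 2.75
eef_pos: [0.5904, 0.0667, 0.2888]
ee_rot: [3.141, 0.003, 0.163]
force: [-0.2, 0.3, 0.5]
width: 0.0004
t 2.75 shift mm(tool) [ 16.9  47.1 238.7] norm [0.0339 0.0942 0.4775] turn norm [ 0.0001  0.001  -0.0002] F [-0.2  0.3  0.5]
```

View pics/w1.png

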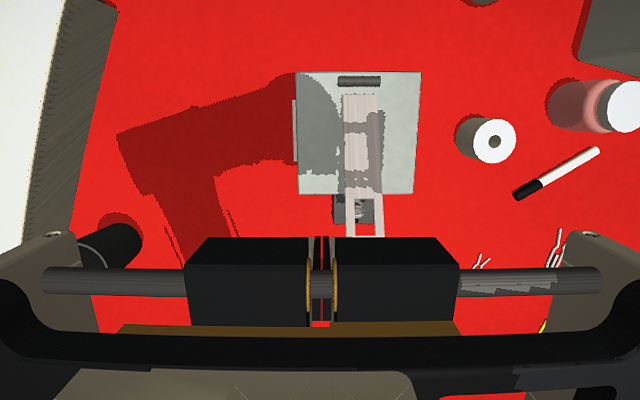

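```bash
python3 -m inch '[[[0.017,0.047,0,0,0,0,1],[0.017,0.047,0,0,0,0,1],[0,0,0.06,0,0,0,1],[0,0,0.06,0,0,0,1],[0,0,0.06,0,0,0,1],[0,0,0.06,0,0,0,1],[0,0,0,0,0,0,1],[0,0,0,0,0,0,1]]]'
python3 - <<'E'
from h import *
need([.614,.0228,.050],[np.pi,0,.164])
E
```

```text
t: 3.6
eef_pos: [0.6163, 0.0241, 0.1719]
ee_rot: [3.141, -0.001, 0.166]
force: [-0.3, -0.4, 0.2]
width: 0.0004
t 3.6 shift mm(tool) [ -2.5   0.8 121.9] norm [-0.0051  0.0017  0.2437] turn norm [ 0.0002 -0.0002  0.0006] F [-0.3 -0.4  0.2]
```

Now lower, watching the force.

```bash
python3 -m inch '[[[0,0,0.03,0,0,0,1],[0,0,0.03,0,0,0,1],[0,0,0.03,0,0,0,1],[0,0,0.02,0,0,0,1],[0,0,0.02,0,0,0,1],[0,0,0.02,0,0,0,1],[0,0,0,0,0,0,1]]]'; python3 -m inch '[[[0,0,0.02,0,0,0,1],[0,0,0.02,0,0,0,1],[0,0,0.02,0,0,0,1],[0,0,0,0,0,0,1]]]'
```

```text
t: 4.3
eef_pos: [0.6155, 0.0234, 0.0948]
ee_rot: [3.142, 0.001, 0.164]
force: [0.0, 0.2, -0.4]
width: 0.0006
t: 4.7
eef_pos: [0.6147, 0.0231, 0.0636]
ee_rot: [3.141, 0.003, 0.164]
force: [-0.2, 0.0, 0.3]
width: 0.0004
```

```bash
python3 - <<'E'
from h import *
im=grab_frame("scene"); cv2.imwrite("pics/s2.png",cv2.resize(im[130:280,250:450],None,fx=4,fy=4,interpolation=cv2.INTER_CUBIC)); print(get_state()["force"],get_state()["eef_pos"])
E
```

```text
[0.39253171 0.01361988 0.202857  ] [0.6151394  0.02318962 0.06437646]
```

View pics/s2.png

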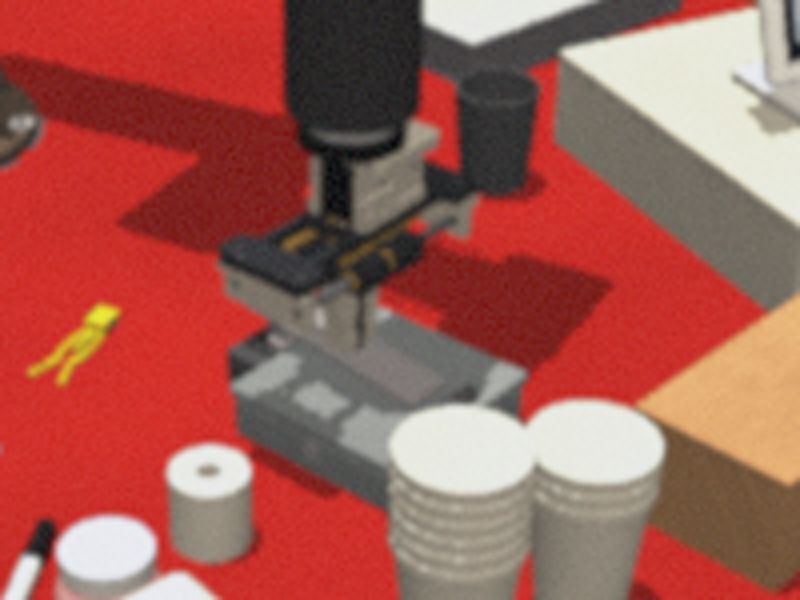

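```bash
python3 -m inch '[[[0,0,0.008,0,0,0,1],[0,0,0.008,0,0,0,1],[0,0,0.006,0,0,0,1]]]';python3 -m inch '[[[0,0,0.002,0,0,0,1]]]';python3 -m inch '[[[0,0,0.002,0,0,0,1]]]';python3 -m inch '[[[0,0,0.002,0,0,0,1]]]'
```

```text
t: 5.05
eef_pos: [0.6156, 0.0234, 0.0544]
ee_rot: [-3.142, 0.0, 0.164]
force: [-1.1, 0.0, 1.9]
width: 0.0004
t: 5.15
eef_pos: [0.6155, 0.0233, 0.0532]
ee_rot: [3.142, 0.0, 0.164]
force: [-1.1, -0.4, 2.5]
width: 0.0009
t: 5.25
eef_pos: [0.6156, 0.0233, 0.0525]
ee_rot: [3.142, 0.0, 0.164]
force: [-0.9, -0.2, 1.0]
width: 0.0003
t: 5.35
eef_pos: [0.6157, 0.0234, 0.0516]
ee_rot: [3.142, 0.0, 0.164]
force: [-1.5, -0.0, 0.8]
width: 0.0007
```

```bash
python3 -m inch '[[[0,0,0.002,0,0,0,1]]]';python3 -m inch '[[[0,0,0.002,0,0,0,1],[0,0,0,0,0,0,1]]]'; python3 -m inch '[[[0,0,0.002,0,0,0,1],[0,0,0,0,0,0,1]]]'
```

```text
t: 5.45
eef_pos: [0.6157, 0.0234, 0.0506]
ee_rot: [-3.142, -0.0, 0.164]
force: [-1.3, 0.1, 1.3]
width: 0.0003
t: 5.65
eef_pos: [0.6157, 0.0234, 0.0503]
ee_rot: [3.141, -0.0, 0.165]
force: [-4.3, -0.1, 7.7]
width: 0.0005
t: 5.85
eef_pos: [0.6158, 0.0234, 0.0502]
ee_rot: [3.141, -0.001, 0.165]
force: [-6.3, 0.8, 14.1]
width: 0.0003
```

```bash
python3 -m inch '[[[0,0,0,0,0,0,1],[0,0,-0.02,0,0,0,1],[0,0,-0.06,0,0,0,1],[0,0,-0.09,0,0,0,1],[0,0,-0.09,0,0,0.0357,0.5],[0,0,-0.06,0,0,0.0356,0.3],[0,0,0,0,0,0,0.3]]]'
python3 - <<'E'
from h import *
need([.43,-.326,.16],[np.pi,0,-.06])
im=grab_frame("top"); np.save("top1.npy",im); cv2.imwrite("pics/t1.png",im)
E
```

```text
t: 6.55
eef_pos: [0.6186, 0.0239, 0.2146]
ee_rot: [-3.139, -0.009, -0.063]
force: [-0.8, 0.3, 0.4]
width: 0.0188
t 6.55 shift mm(tool) [-166.9  361.1   52.1] norm [-0.3338  0.7222  0.1042] turn norm [-0.0008 -0.003  -0.0008] F [-0.8  0.3  0.4]
```

```bash
python3 -m inch '[[[-0.033,0.072,0,0,0,0,0.2],[-0.033,0.072,0,0,0,0,0.2],[-0.033,0.072,0,0,0,0,0.2],[-0.033,0.072,0,0,0,0,0.2],[-0.033,0.072,0,0,0,0,0.2],[-0.033,0.072,0,0,0,0,0.2],[-0.033,0.072,0,0,0,0,0.2],[-0.033,0.072,0,0,0,0,0.2],[-0.033,0.072,0.05,0,0,0,0.2],[-0.033,0.072,0.05,0,0,0,0.2],[0,0,0,0,0,0,0.2],[0,0,0,0,0,0,0.2],[0,0,0,0,0,0,0.2]]]'
python3 - <<'E'
from h import *
need([.43,-.326,.16],[np.pi,0,-.06])
ci=camera_info("wrist"); im=grab_frame("wrist"); cv2.imwrite("pics/w2.png",im); np.save("w2.npy",im)
import pickle; pickle.dump(ci,open("w2.pkl","wb"))
im=grab_frame("top"); np.save("top1.npy",im); cv2.imwrite("pics/t1.png",im)
im=grab_frame("scene"); cv2.imwrite("pics/s3.png",cv2.resize(im[130:280,250:450],None,fx=4,fy=4,interpolation=cv2.INTER_CUBIC))
E
```

```text
t: 7.9
eef_pos: [0.43, -0.3259, 0.1586]
ee_rot: [3.141, -0.0, -0.059]
force: [-0.8, 0.7, 0.3]
width: 0.0701
t 7.9 shift mm(tool) [ 0.   0.1 -1.4] norm [ 0.      0.0002 -0.0028] turn norm [ 0.     -0.      0.0003] F [-0.8  0.7  0.3]
```

View pics/w2.png

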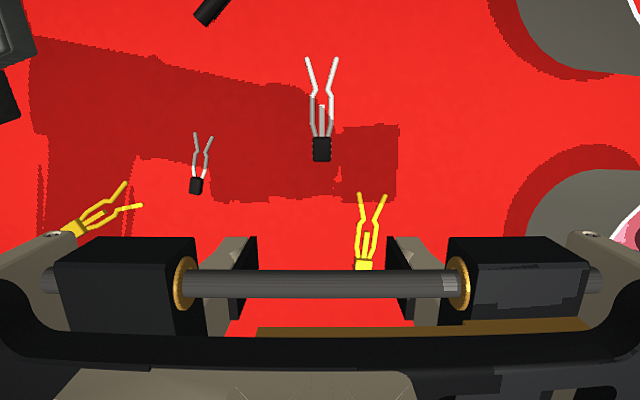

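View pics/s3.png

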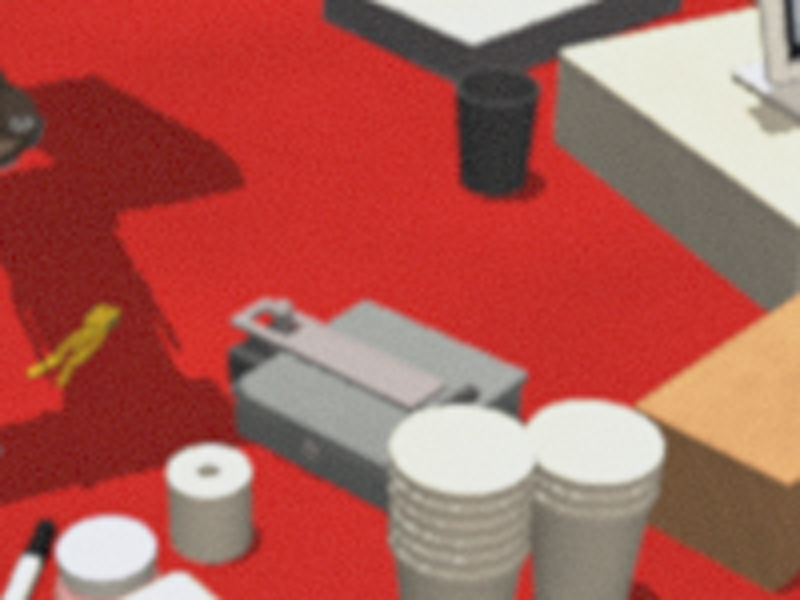

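```bash
python3 - <<'E'
from h import *
import pickle
ci=pickle.load(open("w2.pkl","rb")); im=np.load("w2.npy")
dark=((im.max(2)<70)).astype(np.uint8)
n,l,st,ce=cv2.connectedComponentsWithStats(dark[120:175,295:345])
for i in range(1,n):
    if st[i,4]>60:
        print(st[i],ce[i]+[295,120])
        cnt,_=cv2.findContours((l==i).astype(np.uint8),0,2); r=cv2.minAreaRect(cnt[0]); print(r)
        bp=cv2.boxPoints(r)+[295,120]; B=np.array([plane(ci,u,v,.008) for u,v in bp]); print(B.round(4),B.mean(0))
for u,v in [(307,59),(335.5,59),(313.5,96),(329,95),(321,106)]: print(u,v,plane(ci,u,v,.0025).round(4))
cv2.imwrite("pics/c2.png",cv2.resize(im[50:170,280:360],None,fx=5,fy=5,interpolation=cv2.INTER_NEAREST))
E
```

```text
[ 18  17  18  25 442] [321.42307692 148.89140271]
((26.5, 29.0), (24.0, 17.0), 90.0)
[[ 0.4798 -0.3196  0.008 ]
 [ 0.4789 -0.336   0.008 ]
 [ 0.4556 -0.3348  0.008 ]
 [ 0.4566 -0.3181  0.008 ]] [ 0.46771219 -0.32712834  0.008     ]
307 59 [ 0.5515 -0.3186  0.0025]
335.5 59 [ 0.5499 -0.345   0.0025]
313.5 96 [ 0.518  -0.3224  0.0025]
329 95 [ 0.518  -0.3373  0.0025]
321 106 [ 0.5084 -0.329   0.0025]
```

View pics/c2.png

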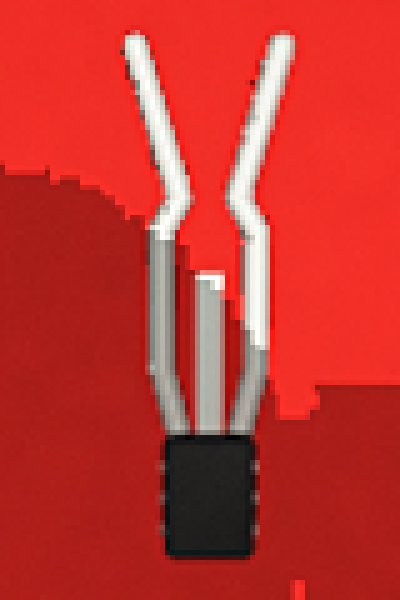

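```bash
python3 -c "
from h import *
need([.4668,-.3273,.003],[np.pi,0,-.055])"; python3 -m inch '[[[0.037,0.0015,0,0,0,0,0.5],[0.037,0.0015,0,0,0,0,0.5],[0,0,0.06,0,0,0,0.5],[0,0,0.06,0,0,0,0.5],[0,0,0.06,0,0,0,0.5],[0,0,0.06,0,0,0,0.5],[0,0,0.03,0,0,0,0.5],[0,0,0,0,0,0,0.5],[0,0,0,0,0,0,0.5]]]' 25
python3 -c "
from h import *
need([.4668,-.3273,.003],[np.pi,0,-.055])"
```

```text
t 8.05 shift mm(tool) [ 36.2  -0.3 156.2] norm [ 0.0724 -0.0006  0.3124] turn norm [ 0.0001 -0.0004 -0.001 ] F [-0.2 -0.8  0. ]
t: 8.95
eef_pos: [0.4672, -0.3295, 0.0242]
ee_rot: [3.141, -0.0, -0.058]
force: [-0.6, -0.3, 0.7]
width: 0.0436
t 8.95 shift mm(tool) [-0.5 -2.2 21.2] norm [-0.0011 -0.0044  0.0424] turn norm [ 0.0001 -0.0001 -0.0011] F [-0.6 -0.3  0.7]
```

```bash
python3 -m inch '[[[-0.001,-0.0044,0.02,0,0,0,0.5],[0,0,0.014,0,0,0,0.5],[0,0,0.006,0,0,0,0.5],[0,0,0.002,0,0,0,0.5],[0,0,0,0,0,0,0.5],[0,0,0,0,0,0,0.9],[0,0,0,0,0,0,0.9],[0,0,0,0,0,0,0.9],[0,0,0,0,0,0,0.9],[0,0,0,0,0,0,0.9],[0,0,0,0,0,0,1]]]' 30
```

```text
t: 10.05
eef_pos: [0.466, -0.3277, 0.0027]
ee_rot: [3.142, -0.0, -0.06]
force: [-0.1, 0.3, 1.5]
width: 0.0178
```

```bash
python3 -m inch '[[[0,0,0,0,0,0,1],[0,0,0,0,0,0,1]]]'; python3 - <<'E'
from h import *
ci=camera_info("wrist"); im=grab_frame("wrist"); cv2.imwrite("pics/w3.png",im); need([.4668,-.3273,.003],[np.pi,0,-.055])
E
```

```text
t: 10.25
eef_pos: [0.466, -0.3277, 0.0027]
ee_rot: [3.142, -0.0, -0.06]
force: [-0.0, 0.2, 2.1]
width: 0.0175
t 10.3 shift mm(tool) [ 0.7 -0.4 -0.3] norm [ 0.0014 -0.0008 -0.0006] turn norm [ 0.     -0.0001 -0.0015] F [-1.  -0.7  1.5]
```

View pics/w3.png

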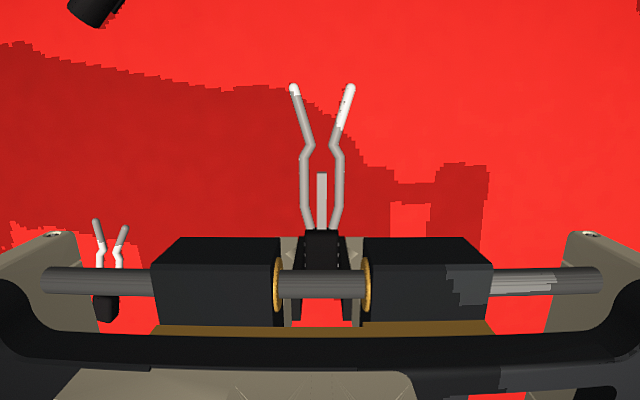

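```bash
python3 -m inch '[[[0,0,-0.01,0,0,0,1],[0,0,-0.04,0,0,0,1],[0,0,-0.06,0,0,0,1],[0,0,-0.06,0,0,0,1],[0,0,-0.06,0,0,-0.0238,1],[0,0,-0.05,0,0,-0.0238,1],[0,0,0,0,0,-0.0238,1],[0,0,0,0,0,0,1],[0,0,0,0,0,0,1]]]'
python3 -c "
from h import *
need([.423,-.0086,.14],[np.pi,0,.164])"
```

```text
t: 11.2
eef_pos: [0.4655, -0.3274, 0.1422]
ee_rot: [-3.141, 0.001, 0.162]
force: [-0.9, 0.4, -1.7]
width: 0.0173
t 11.2 shift mm(tool) [   9.5 -321.4    2.4] norm [ 0.019  -0.6429  0.0048] turn norm [-0.0002  0.0002 -0.0006] F [-0.9  0.4 -1.7]
```

```bash
python3 -m inch '[[[0.002,-0.04,0,0,0,0,1],[0.002,-0.06,0,0,0,0,1],[0.002,-0.06,0,0,0,0,1],[0.002,-0.06,0,0,0,0,1],[0.002,-0.06,0,0,0,0,1],[0.002,-0.06,0,0,0,0,1],[0.002,-0.06,0,0,0,0,1],[0.002,-0.06,0,0,0,0,1],[0.002,-0.06,0,0,0,0,1],[0.001,-0.05,0,0,0,0,1],[0,-0.043,0,0,0,0,1],[0,-0.03,0,0,0,0,1],[0,0,0,0,0,0,1],[0,0,0,0,0,0,1],[0,0,0,0,0,0,1]]]'
python3 - <<'E'
from h import *
import pickle
need([.423,-.0086,.14],[np.pi,0,.164])
ci=camera_info("wrist"); s=get_state(); im=grab_frame("wrist"); cv2.imwrite("pics/w4.png",im); np.save("w4.npy",im)
pickle.dump((ci,s),open("w4.pkl","wb"))
E
```

```text
t: 12.7
eef_pos: [0.4225, -0.0094, 0.1422]
ee_rot: [3.141, 0.001, 0.164]
force: [0.2, 0.6, -0.7]
width: 0.0179
t 12.7 shift mm(tool) [ 0.6 -0.7  2.2] norm [ 0.0013 -0.0015  0.0045] turn norm [ 0.0001  0.0003 -0.0001] F [ 0.2  0.6 -0.7]
```

View pics/w4.png

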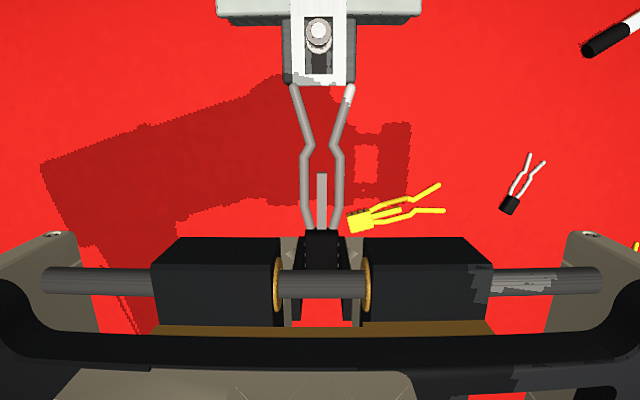

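```bash
python3 - <<'E'
from h import *
import pickle
ci,s=pickle.load(open("w4.pkl","rb")); im=np.load("w4.npy")
cv2.imwrite("pics/c4.png",cv2.resize(im[0:110,270:370],None,fx=6,fy=6,interpolation=cv2.INTER_NEAREST))
R=Ro.from_euler('xyz',s["ee_rot"])
for n,u,v in [("tipL",294,87),("tipR",351,87),("waistL",305,147),("waistR",337,147),("tongue",321.5,174),("neckc",321.5,231)]:
    p=plane(ci,u,v,.142); print(n,p.round(4),"tool",(R.inv().apply(p-s["eef_pos"])*1e3).round(1))
E
```

```text
tipL [0.5046 0.0186 0.142 ] tool [ 85.5 -14.3   0.1]
tipR [ 0.509  -0.0082  0.142 ] tool [85.5 12.9  0.2]
waistL [0.4771 0.0092 0.142 ] tool [57.  -9.4  0.2]
waistR [ 0.4797 -0.0066  0.142 ] tool [57.   6.5  0.2]
tongue [ 0.4649 -0.0012  0.142 ] tool [43.2 -1.2  0.2]
neckc [ 0.4342 -0.0063  0.142 ] tool [12.  -1.2  0.2]
```

View pics/c4.png

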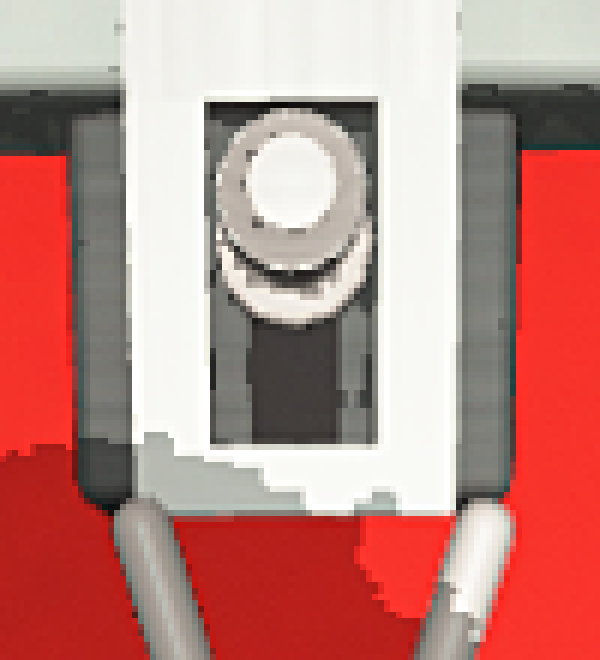

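```bash
python3 - <<'E'
from h import *
import pickle
ci,s=pickle.load(open("w4.pkl","rb"))
R=Ro.from_euler('xyz',s["ee_rot"])
c=lambda x,y:((x+.5)/6-.5+270,(y+.5)/6-.5)
P={}
for n,x,y,z in [("head c",293,188,.066),("headL",215,188,.066),("headR",370,188,.066),("top c",291,181,.0695),("endL",133,515,.05),("endR",457,513,.05),("farL",125,20,.05),("farR",463,20,.05),("slot far",292,100,.05),("slot near",292,446,.05)]:
    p=plane(ci,*c(x,y),z); P[n]=p; print(n,p.round(4),"tool",(R.inv().apply(p-s["eef_pos"])*1e3).round(1))
e=(P["endL"]+P["endR"])/2; f=(P["farL"]+P["farR"])/2; d=f-e; print("strap yaw",np.arctan2(d[1],d[0]), "edge yaw",np.arctan2(*(P["endL"]-P["endR"])[[1,0]])-np.pi/2)
yaw=.164
print("nominal post from strap end", e+.028*np.array([np.cos(yaw),np.sin(yaw),0]))
E
```

```text
head c [0.5476 0.0145 0.066 ] tool [127.4  -3.3  76.1]
headL [0.5462 0.0233 0.066 ] tool [127.5 -12.1  76.1]
headR [0.5491 0.0059 0.066 ] tool [127.4   5.5  76.1]
top c [0.5476 0.0147 0.0695] tool [127.4  -3.5  72.6]
endL [0.5103 0.029  0.05  ] tool [ 93.  -23.6  92.1]
endR [ 0.5172 -0.0112  0.05  ] tool [93.2 17.1 92.2]
farL [0.5665 0.0381 0.05  ] tool [149.9 -23.4  92.1]
farR [ 0.5731 -0.0017  0.05  ] tool [149.9  16.9  92.1]
slot far [0.5609 0.0169 0.05  ] tool [140.9  -3.5  92.1]
slot near [0.5217 0.0105 0.05  ] tool [101.2  -3.6  92.1]
strap yaw 0.16401639873058196 edge yaw 0.16915334411527327
nominal post from strap end [0.54137601 0.01345515 0.05      ]
```

```bash
python3 -m inch '[[[0,-0.0044,0.05,0,0,0,1],[0,0,0.05,0,0,0,1],[0,0,0.04,0,0,0,1],[0,0,0.02,0,0,0,1],[0,0,0.012,0,0,0,1],[0,0,0,0,0,0,1],[0,0,0,0,0,0,1],[0,0,0,0,0,0,1]]]'
python3 -c "
from h import *
need([.4225,-.0094,.0540],[np.pi,0,.164])"
```

```text
t: 13.55
eef_pos: [0.423, -0.0065, 0.0573]
ee_rot: [-3.141, -0.002, 0.165]
force: [-1.1, -0.4, -0.7]
width: 0.0177
t 13.55 shift mm(tool) [-0.9  2.8  3.3] norm [-0.0019  0.0056  0.0067] turn norm [-0.0001 -0.0005  0.0002] F [-1.1 -0.4 -0.7]
```

```bash
python3 -m inch '[[[0,0,0.006,0,0,0,1],[0,0,0,0,0,0,1],[0,0,0,0,0,0,1]]]'
python3 - <<'E'
from h import *
import pickle
ci=camera_info("wrist"); s=get_state(); im=grab_frame("wrist"); np.save("w5.npy",im)
cv2.imwrite("pics/c5.png",cv2.resize(im[0:240,240:400],None,fx=2.5,fy=2.5,interpolation=cv2.INTER_NEAREST))
pickle.dump((ci,s),open("w5.pkl","wb")); print(s["eef_pos"],s["ee_rot"])
E
```

```text
t: 13.85
eef_pos: [0.4224, -0.0067, 0.0537]
ee_rot: [-3.142, -0.0, 0.165]
force: [0.1, 0.3, -0.8]
width: 0.0176
[ 0.42235995 -0.00668556  0.05367171] [-3.14154803e+00 -2.23999246e-04  1.64636069e-01]
```

View pics/c5.png

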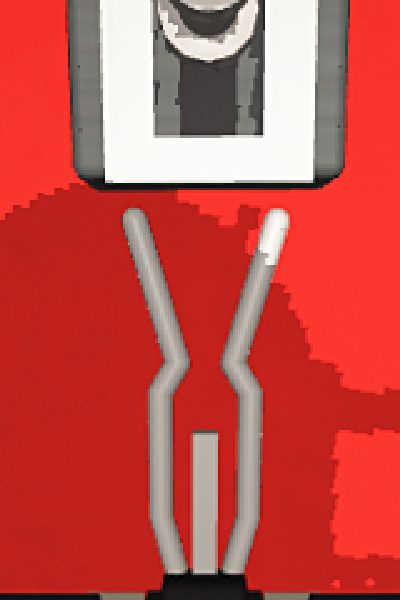

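```bash
python3 -m inch '[[[0.006,0.0018,0,0,0,0,1],[0.01,0,0,0,0,0,1],[0.01,0,0,0,0,0,1],[0.01,0,0,0,0,0,1],[0,0,0,0,0,0,1]]]'; python3 -m inch '[[[0.012,0,0,0,0,0,1],[0.012,0,0,0,0,0,1],[0.012,0,0,0,0,0,1],[0,0,0,0,0,0,1]]]'
python3 - <<'E'
from h import *
import pickle
ci=camera_info("wrist"); s=get_state(); im=grab_frame("wrist")
cv2.imwrite("pics/c6.png",cv2.resize(im[0:240,240:400],None,fx=2.5,fy=2.5,interpolation=cv2.INTER_NEAREST))
R=Ro.from_euler('xyz',s["ee_rot"]); print("advance mm",R.inv().apply(s["eef_pos"]-np.array([.4225,-.0094,.1422]))*1e3,s["force"])
E
```

```text
t: 14.4
eef_pos: [0.4411, -0.0045, 0.0535]
ee_rot: [3.142, -0.0, 0.165]
force: [-0.1, 0.1, -0.8]
width: 0.0172
t: 14.8
eef_pos: [0.459, -0.0015, 0.0536]
ee_rot: [3.142, -0.0, 0.165]
force: [0.1, -0.0, -0.9]
width: 0.0173
advance mm [37.30318823 -1.84222542 88.63773054] [ 0.10227478 -0.00419725 -0.93233189]
```

View pics/c6.png

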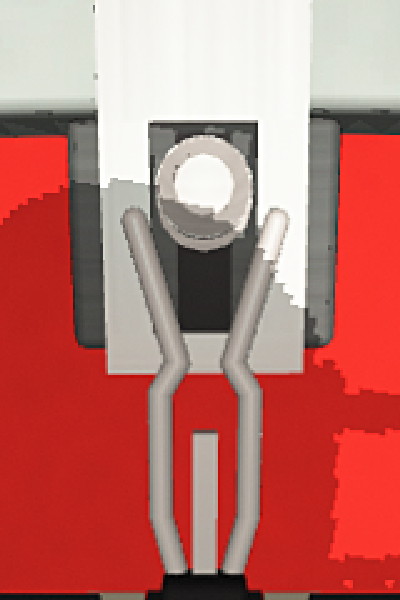

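```bash
python3 -m inch '[[[0.012,0,0,0,0,0,1],[0.012,0,0,0,0,0,1],[0.01,0,0,0,0,0,1],[0,0,0,0,0,0,1]]]'; python3 -m inch '[[[0.004,0,0,0,0,0,1],[0.004,0,0,0,0,0,1]]]';python3 -m inch '[[[0.004,0,0,0,0,0,1],[0.004,0,0,0,0,0,1]]]'
```

```text
t: 15.25
eef_pos: [0.4756, 0.0013, 0.0536]
ee_rot: [3.142, -0.0, 0.165]
force: [0.1, -0.2, -0.5]
width: 0.0175
t: 15.45
eef_pos: [0.4787, 0.0017, 0.0535]
ee_rot: [3.142, 0.0, 0.164]
force: [0.3, 0.2, 0.4]
width: 0.0177
t: 15.65
eef_pos: [0.4825, 0.0023, 0.0535]
ee_rot: [3.142, 0.0, 0.165]
force: [-1.5, -0.1, -0.2]
width: 0.0175
```

```bash
python3 -c "
from h import *
s=get_state();R=Ro.from_euler('xyz',s['ee_rot']); print('advance mm',R.inv().apply(s['eef_pos']-np.array([.4225,-.0094,.1422]))*1e3,s['force'])"
```

```text
advance mm [61.1798353  -1.74972452 88.6552355 ] [-1.4692799  -0.12523365 -0.19516794]
```

Contact with the flare begins as predicted; continuing in small steps.

```bash
for i in 1; do :; done; python3 -m inch '[[[0.004,0,0,0,0,0,1]]]';python3 -m inch '[[[0.004,0,0,0,0,0,1]]]'; python3 -m inch '[[[0.003,0,0,0,0,0,1]]]'
```

```text
t: 15.75
eef_pos: [0.4843, 0.0026, 0.0534]
ee_rot: [3.142, 0.001, 0.164]
force: [-2.1, 0.0, -0.8]
width: 0.0174
t: 15.85
eef_pos: [0.486, 0.0028, 0.0533]
ee_rot: [3.141, 0.001, 0.164]
force: [-3.2, -0.8, -0.7]
width: 0.0175
t: 15.95
eef_pos: [0.4876, 0.0031, 0.0533]
ee_rot: [3.141, 0.001, 0.164]
force: [-2.0, 0.7, 0.1]
width: 0.0174
```

```bash
python3 -m inch '[[[0.003,0,0,0,0,0,1]]]';python3 -m inch '[[[0.003,0,0,0,0,0,1]]]'; python3 -m inch '[[[0.003,0,0,0,0,0,1]]]'
```

```text
t: 16.05
eef_pos: [0.4896, 0.0035, 0.0535]
ee_rot: [3.142, 0.0, 0.165]
force: [-1.2, -0.2, -0.7]
width: 0.0178
t: 16.15
eef_pos: [0.491, 0.0037, 0.0535]
ee_rot: [3.142, 0.0, 0.164]
force: [-1.6, -0.3, -1.0]
width: 0.0176
t: 16.25
eef_pos: [0.4927, 0.004, 0.0536]
ee_rot: [3.142, -0.0, 0.165]
force: [-1.7, 0.3, -1.6]
width: 0.0177
```

```bash
python3 - <<'E'
from h import *
im=grab_frame("wrist"); s=get_state()
cv2.imwrite("pics/c7.png",cv2.resize(im[80:240,270:370],None,fx=3.7,fy=3.7,interpolation=cv2.INTER_NEAREST))
R=Ro.from_euler('xyz',s['ee_rot']); print('advance mm',R.inv().apply(s['eef_pos']-np.array([.4225,-.0094,.1422]))*1e3,s['force'])
E
```

```text
advance mm [71.97714857 -1.82386719 88.56602077] [ 1.13483291  0.960689   -1.48713549]
```

View pics/c7.png

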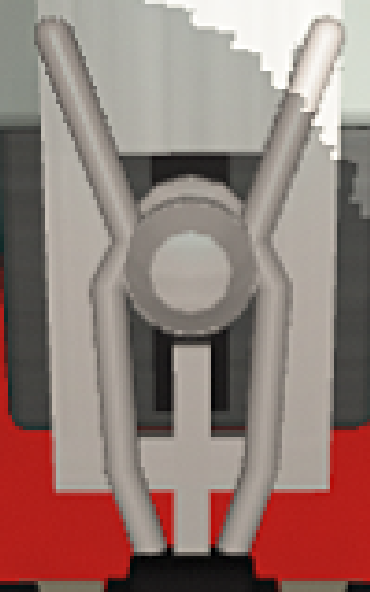

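```bash
python3 -m inch '[[[0.003,0,0,0,0,0,1]]]';python3 -m inch '[[[0.003,0,0,0,0,0,1]]]'; python3 -m inch '[[[0.003,0,0,0,0,0,1]]]'
```

```text
t: 16.4
eef_pos: [0.4946, 0.0045, 0.0538]
ee_rot: [-3.141, -0.001, 0.165]
force: [-0.2, 0.4, -0.5]
width: 0.0177
t: 16.5
eef_pos: [0.4961, 0.0047, 0.0538]
ee_rot: [-3.142, -0.001, 0.165]
force: [-0.4, 0.7, -1.2]
width: 0.0175
t: 16.6
eef_pos: [0.4975, 0.0049, 0.0537]
ee_rot: [-3.142, -0.001, 0.165]
force: [0.2, 1.1, -0.5]
width: 0.0176
```

```bash
python3 - <<'E'
from h import *
im=grab_frame("wrist"); s=get_state()
cv2.imwrite("pics/c8.png",cv2.resize(im[80:240,270:370],None,fx=3.7,fy=3.7,interpolation=cv2.INTER_NEAREST))
R=Ro.from_euler('xyz',s['ee_rot']); print('advance mm',R.inv().apply(s['eef_pos']-np.array([.4225,-.0094,.1422]))*1e3,s['force'])
E
```

```text
advance mm [76.44191671 -1.82153217 88.53887586] [ 0.66663933 -0.54281885 -0.75167054]
```

View pics/c8.png

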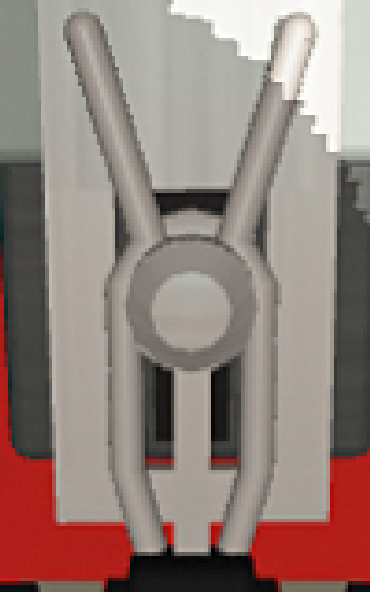

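```bash
python3 -m inch '[[[0.0012,0,0,0,0,0,1]]]';python3 -m inch '[[[0.0012,0,0,0,0,0,1]]]'; python3 -m inch '[[[0.0012,0,0,0,0,0,1]]]'
```

```text
t: 16.75
eef_pos: [0.4978, 0.0049, 0.0536]
ee_rot: [-3.142, -0.0, 0.165]
force: [0.3, 0.3, -0.4]
width: 0.0177
t: 16.85
eef_pos: [0.4982, 0.005, 0.0536]
ee_rot: [-3.142, -0.0, 0.164]
force: [0.3, -0.4, -0.2]
width: 0.0174
t: 16.95
eef_pos: [0.4984, 0.005, 0.0535]
ee_rot: [3.142, 0.001, 0.164]
force: [-1.0, -0.4, 1.3]
width: 0.0178
```

```bash
python3 -m inch '[[[0.001,0,0,0,0,0,1]]]';python3 -m inch '[[[0,0,0,0,0,0,1]]]'
```

```text
t: 17.05
eef_pos: [0.4986, 0.0049, 0.0534]
ee_rot: [3.141, 0.001, 0.164]
force: [-3.2, 0.4, 0.4]
width: 0.0175
t: 17.15
eef_pos: [0.4985, 0.0049, 0.0534]
ee_rot: [3.142, 0.001, 0.164]
force: [-3.1, 0.0, 1.5]
width: 0.0179
```

```bash
python3 -m inch '[[[-0.0008,0,0,0,0,0,1],[0,0,0,0,0,0,1],[0,0,0,0,0,0,0.75],[0,0,0,0,0,0,0.6],[0,0,0,0,0,0,0.5],[0,0,0,0,0,0,0.5],[0,0,0,0,0,0,0.5]]]'
python3 - <<'E'
from h import *
im=grab_frame("wrist"); s=get_state()
cv2.imwrite("pics/c9.png",im);print(s["width"],s["force"])
E
```

```text
t: 17.85
eef_pos: [0.499, 0.0051, 0.0536]
ee_rot: [-3.142, -0.0, 0.165]
force: [-0.2, 0.3, 0.3]
width: 0.0426
0.04306241011390123 [-0.04499301  0.63750357  0.54645477]
```

View pics/c9.png

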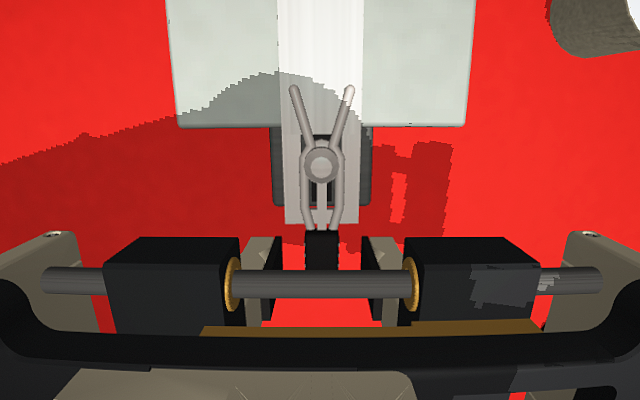

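Released, with the clip staying put. Retreating upward and back for a last check.

```bash
python3 -m inch '[[[0,0,-0.02,0,0,0,0.5],[0,0,-0.05,0,0,0,0.5],[0,0,-0.06,0,0,0,0.5],[-0.05,0,-0.06,0,0,0,0.5],[-0.06,0,-0.02,0,0,0,0.5],[-0.04,0,0,0,0,0,0.5],[0,0,0,0,0,0,0.5],[0,0,0,0,0,0,0.5],[0,0,0,0,0,0,0.5]]]'
python3 - <<'E'
from h import *
ci=camera_info("wrist"); im=grab_frame("wrist"); s=get_state(); import pickle; pickle.dump(ci,open("w10.pkl","wb")); np.save("w10.npy",im)
cv2.imwrite("pics/c10.png",cv2.resize(im[0:200,220:420],None,fx=3,fy=3)); print(s["eef_pos"],s["force"])
b=grab_frame("scene"); cv2.imwrite("pics/s10.png",b)
t=grab_frame("top"); cv2.imwrite("pics/t10.png",t)
E
```

```text
t: 18.8
eef_pos: [0.4255, -0.007, 0.159]
ee_rot: [3.142, -0.001, 0.165]
force: [-1.1, 0.0, -0.1]
width: 0.0442
[ 0.42547267 -0.00707787  0.15867588] [ 0.25560803 -0.12305669  0.09270342]
```

View pics/c10.png

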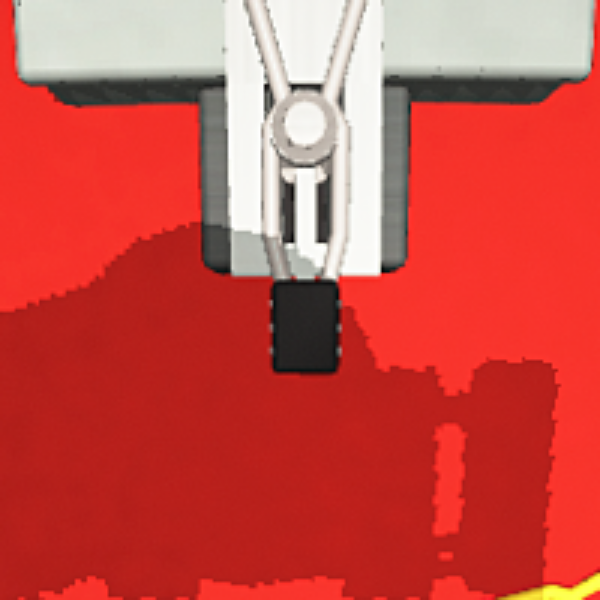

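View pics/t10.png

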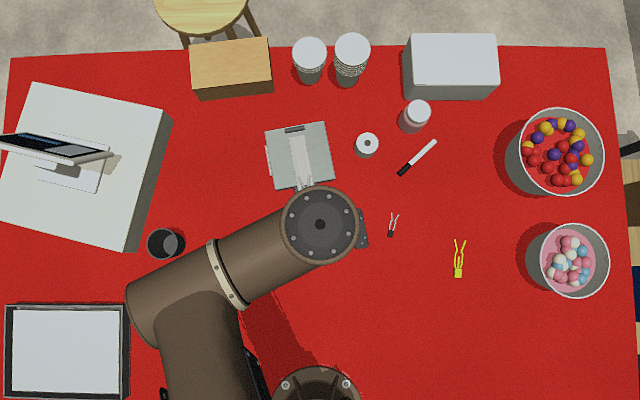

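```bash
python3 - <<'E'
from h import *
import pickle
ci=pickle.load(open("w10.pkl","rb")); c=lambda x,y:((x+.5)/3-.5+220,(y+.5)/3-.5)
R=Ro.from_euler('xyz',[np.pi,0,.164])
T=lambda x,y,z:R.inv().apply(plane(ci,*c(x,y),z))*1e3
e=(T(231,274,.05)+T(381,272,.05))/2; g0=T(306,282,.0625);g1=T(306,372,.0625)
g=(g0+g1)/2; print("grip len",g0-g1,"seat vs nominal (x,y)",(g[0]+48)-(e[0]+28),g[1]-e[1])
h=T(304,128,.066);print("head vs seat",h-g)
E
```

```text
grip len [22.69505728 -0.02558028  0.        ] seat vs nominal (x,y) 5.667059441401989 0.0067383686729272085
head vs seat [47.5924635  -0.54675071 -3.5       ]
```

Seat is 5.7 mm along and 0 mm across from nominal, and the post's axis is 47.6 mm from the grip (48 expected), so the clip is home. Handing in.

```bash
python3 -c "
from station import job_done
job_done()"
```

```text
the job is handed in; nothing more can be done
```

The cash box is locked: the strap is down flat over the post, and the larger clip is fully home under the post's head with its mouth to the hinge. I handed the job in at about 19 s; handing in reports no verdict.

- **Strap:** I pressed it down with the shut fingers until it met its stop, at a height of 50.2 mm, with about 15 N at most (limit 45 N).
- **Clip:** I took it by the black grip, carried it level and pushed it on at about 0.5 to 1 mm above the strap. The largest force I read while pushing was about 3 N (limit 18 N). The picture taken during the push shows the legs snapped past the post. I stopped when the tongue met the shank, let go and backed away.
- **Last checks:** The seat lies about 5.7 mm along and 0 mm across from the nominal post (limits 8.8 and 4 mm). The post itself stands about 6 mm towards the hinge. The post's axis is 47.6 mm from the grip's centre, against 48 mm when home. The small clip, roll, marker, jar and pot look unmoved in the last top picture; I did not measure them.

I did not measure two things directly after letting go. The clip's height I worked out from how far I lifted it. The spread of the legs I judged from the pictures, where they look closed.

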